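Zero the bench thickness gauge and hold its spindle up

ROBOT

A 6-joint arm with a two-finger parallel gripper is mounted at the origin on the work surface. World frame = base frame: x ahead of the robot, y to its left, z up, the work surface at z = 0. Lengths are in mm, angles in rad, forces in N, time in s.
With the tool pointing down it reaches from about 150 to 775 mm from the base axis. Payload 6.1 kg.
Tool frame: the origin (TCP) lies on the centre line of the jaws, within the pads' length; the fingertips stand 22 mm ahead of it and the grasp point (between the pads) lies 3 mm ahead of it; z points along the fingers, y is the line along which they close (so a half turn about z gives the same grasp; the last joint's range is limited). The gripper opens to 85 mm and grips with 20 to 120 N. Pads are 22 mm wide; open, the fingers measure 114 mm over their backs; the gripper's body (76 mm by 85 mm) begins 54 mm behind the grasp point. The pads swing forward as they close: fully open they stand 13 mm farther back than shut.
Start: joints at [-1.328, 0.126, -0.04, 1.405, 0, 1.571], TCP at [126.216, -509.586, 253.295] pointing down, gripper open.
Joint ranges: [-2.72, 2.72], [-0.95, 1.95], [-1.27, 1.35], [-1.78, 2.02], [-1.46, 1.47], [-3.14, 3.14]. Speed limits (rad/s): [2.39, 2.39, 3.01, 3.14, 3.14, 3.14].

INTERFACE

Orientations are given as a unit quaternion [w, x, y, z].
In Python, from rig import * gives the robot as it stands.
- The arm moves only by the shell command python3 -m pendant 'ROWS' [FORCE]. ROWS is JSON, one flat list of numbers, 5 for each row, row after row: the opening, from 0 (shut) to 1 (fully open), then the shift along the tool's x, y, z in units of 25 mm (1.0 is 25 mm), then the turn about the tool's z in rad. A call has exactly 10 rows; each row shifts and turns the commanded pose from where the row before left it, along the tool's axes as they then stand; what a row does not reach is not made up. A row lasts 1/12 s, in which the tool goes at most 41.7 mm and 7.16 degrees, less where a joint would pass 70% of its speed; a pose out of reach is approached as far as the arm can. A call is refused whole if a number of a shift passes 1 or a number of a turn 0.125, either way. A call with a gripper value outside its range is refused whole. The fingers move at their own pace and stop on an object; FORCE is the grip in N (left out, the last holds). Time passes only in rows, so rows that do not move let the fingers close, or fill a call up. It gives the time, the measured TCP pose, the force, the opening and the grip force at its end, in the units of the state.
- sense(): the state, without advancing time (a new reading comes with each control period).
- get_image(name): name is "scene" or "top"; returns the picture (384x512x3 uint8, blue, green, red); there is no depth.
- calibration(name): a dict with "fx", "fy", "cx", "cy" (pixels), "position" and "rotation" of the camera in the world. Camera axes: x right, y up, looking along -z (the intrinsics and any distortion apply to the point x, -y, -z); pixel columns grow to the right and rows downward; lengths in mm; the calibration is good to about 2 mm. A picture is of the moment at which its call begins. calibration takes no time and is no camera call.
- sign_off(): hands the job in; it is judged then, once.
Trained networks look in the newest picture that a camera, given by its name, has taken for a name from the list of things; names that differ only in an ending like _2 or _b are one class to them, and where a whole thing is asked for, a point or a joint stands for the part that bears it (a point fixed in the world has none). Each returns a list of dicts, best first, with "conf" (0 to 1); they miss things now and then, are a little off and sometimes report something else, mostly with a low value. They report only what shows in the picture. A call takes as long as a camera call. They do not tell look-alikes from the thing itself.
- look_for(thing, camera): "location" ([row, column] in pixels, amid what is visible of it).
- cut_out(thing, camera): "mask" (384x512 bool, what is visible of it) and "location" ([row, column] in pixels, amid what is visible of it).
- tip_of(thing, camera): "location" ([row, column] in pixels: a listed point, or the origin of a listed thing).
The state is a dict: "time": time; "joint_pos": joint angles; "dq": joint speeds; "effort": joint torques, N m; "ee_pos": TCP position; "eef_rot": TCP orientation; "ft_force": force on the tool from outside, world axes, zero at the start; "wrist_torque": the same for the moment, N m; "grip_width": finger opening in mm; "gripper_force": force on a finger pad.
Only numpy, scipy, OpenCV 4.12 (cv2) and the standard library are available. Lean on these libraries where they do the work, as an engineer would, in place of code of your own. Each camera call takes 0.05 s, during which the arm holds its last target. There are 200 camera calls.

TASK

Get the thickness gauge ready for the first wooden disc: while its spindle still rests on the anvil, take the stylus from the tool stand, press the recessed zero button on top of the gauge all the way in with the stylus tip for about half a second, and stand the stylus back in the hole it came from. Then swing the gauge's cam lever up until the spindle is at its highest and finish holding the lever there with the gripper, so that I can slip the disc under; do not press the button with the spindle raised and do not disturb the other things on the bench.

Things in the scene. Friction and masses are not known exactly. Their poses are not given: they have to be found in the camera images.
- gauge: grey bench thickness gauge, fixed, random place and turn. Origin on the bench below the middle of its readout housing; z up, +x its front (display, throat, lever), +y the side to which the lever points at rest. Base 125 x 110 mm (x -75 to 50), 22 high; column at the back (x -75 to -41, y +-20, up to z 140); housing 36 (x) by 72 (y), z 88 to 160 mm, with the zero button in its flat top
- zero_top (a point): centre of the top of the zero button: a black cap 9 mm across in a round well 12 mm wide, too narrow for a finger, that opens straight up in the housing's top (gauge frame x 0, y -24). At rest the cap is 7 mm below the housing's top, 153 mm above the bench
- zero_button (a joint): travel of the zero button in m: 0 out, 0.003 fully in (stop). Its spring takes 1.6 N to start and 4 N fully in, and pushes it out again
- spindle_cap (a point): centre of the top of the spindle's steel cap, 28 mm across, above the housing (gauge frame x 0, y +4; z 191 mm at rest, 199 highest). The cam on the lever's shaft pushes up under it
- spindle (a joint): lift of the measuring spindle in m: 0 resting on the anvil, 0.008 highest; moved only by the cam lever
- cam_lever (a joint): angle of the cam lever in rad: 0 at rest (level, pointing along the gauge's +y), 1.571 straight up, stop at 2.0; it turns about a level axis along the gauge's x. Its eccentric cam lifts the spindle by 8 mm x sin(angle): highest with the lever straight up, falling again past it. A spring turns it back to rest when let go: about 2 to 4 N at its handle
- lever_hinge (a point): fixed point on the lever's axis, in the plane in which the middle of the handle swings (gauge frame x +46, y 0, z 174 mm)
- lever_grip (a point): middle of the lever's aluminium handle: a cylinder 24 mm thick and 36 mm long that lies level along the gauge's x, at the lever's end, ahead of it, and revolves freely on its pin, so a gripper can hold it without turning. 75 mm from lever_hinge. At rest it is 174 mm above the bench, beside and in front of the housing, free all round; with the lever straight up at 249 mm
- stand: wooden tool stand, fixed, random place and turn: block 100 (x) by 60 (y) by 60 mm high; origin at the centre of its underside, x along its long side. Two upright round holes 11 mm wide, 50 deep: the stylus's at x -26 mm; the other at x +26 holds a short dark centre punch, 18 mm thick, that stands 50 mm above the block
- stand_hole0 (a point): centre of the mouth of the stylus's hole, at the block's top, 60 mm above the bench (stand frame x -26, y 0)
- stylus: aluminium stylus 125 mm long, 30 to 65 g, upright in its hole, 5 mm of play. Origin at the centre of the tip's end, z along it to the handle. Tip 4 mm across, shank 6 mm up to 45 mm from the tip; collar 20 mm across from 45 to 50, which rests on the block's top (origin then 15 mm above the bench); straight handle 13 mm across from 50 to 125
Things that resemble listed ones, but are neither listed nor needed, are in the scene too. Leave any red look-alike of the gauge alone.

How it is judged (in metres and radians):
On the way, in this order (a step that is already met when the one before it is completed fails the run):
1. the zero button is pressed in by the stylus while the spindle rests on the anvil (value of joint zero_button above 0.0022 m and contact force between stylus and zero_button above 1 N and value of joint cam_lever below 0.1 rad), for 0.3 s.
2. the stylus stands in its hole again, let go, the lever still at rest (horizontal distance between stylus and stand_hole0 below 0.006 m and height (world z) of stylus below 0.018 m and angle between stylus's own z axis and vertical below 0.12 rad and contact force between the fingers and stylus below 0.05 N and value of joint cam_lever below 0.2 rad), for 0.2 s.
At the end, for the whole second after the job is handed in: the gripper's fingers hold the cam lever still (contact over 1 N) within 0.14 rad of straight up, the spindle raised at least 7.8 of its 8 mm, the button out again, and the stylus standing let go in its hole, collar down (value of joint cam_lever between 1.43 and 1.71 rad and value of joint spindle above 0.0078 m and velocity of joint cam_lever between -0.15 and 0.15 rad/s and contact force between the fingers and cam_lever above 1 N and contact force between stylus and cam_lever below 0.05 N and value of joint zero_button below 0.001 m and horizontal distance between stylus and stand_hole0 below 0.006 m and height (world z) of stylus below 0.018 m and angle between stylus's own z axis and vertical below 0.12 rad and contact force between the fingers and stylus below 0.05 N); the arm keeps its last pose, push and grip.
It fails at once if the zero button is pressed while the spindle is raised (value of joint zero_button above 0.0015 m and value of joint cam_lever above 0.3 rad).
It fails at once if another thing on the bench is moved more than 3 cm (distance of any of disc_stack, disc, socket, cup, jar, brush, wrench, punch from where it was at the start of the episode above 0.03 m).
It also fails if it takes over 62 s, if anything falls off the work surface, if the arm or the gripper's body presses on something with over 40 N, if the wrist force passes 120 N, or if a joint passes its speed limit or range.

## Working session

There is one attempt and no reset: what is moved stays moved. The work goes in short steps, Python scripts to look and compute and a shell command to move; the robot and the scene stay as the last step left them, time stands still between calls to the robot, and variables do not carry over. Pictures are saved under pics/ and viewed, at most 10 in all, crops included, and the job is handed in when it is done.

```bash
ls; mkdir -p pics
python3 - <<'E'
from rig import *
import cv2,numpy as np
for c in ("scene","top"):
    im=get_image(c); cv2.imwrite(f"pics/{c}0.png",im)
    k=calibration(c); print(c,k)
    for t in ["zero_top","spindle_cap","lever_grip","lever_hinge","stand_hole0","stylus","stand","gauge"]:
        print(t,[(np.round(d["location"],1).tolist(),round(d["conf"],2)) for d in tip_of(t,c)])
s=sense(); print(s["time"],s["ee_pos"],s["eef_rot"],s["grip_width"])
E
```

```text
pics
scene {'fx': 379.07177807635287, 'fy': 379.07177807635287, 'cx': 253.53555478946055, 'cy': 191.12156697534056, 'position': array([898.9565532 , 634.83870325, 600.2629226 ]), 'rotation': array([0.23138377, 0.13792731, 0.46539293, 0.84311745])}
zero_top []
spindle_cap [([134.6, 219.4], 0.52), ([160.1, 279.3], 0.52)]
lever_grip [([187.7, 273.7], 0.85), ([151.5, 206.7], 0.57), ([134.5, 222.2], 0.21)]
lever_hinge [([140.1, 204.7], 0.74), ([170.1, 260.3], 0.61)]
stand_hole0 [([276.6, 289.2], 0.85), ([151.9, 206.7], 0.35)]
stylus [([135.3, 222.2], 0.58)]
stand [([304.0, 280.3], 0.59)]
gauge [([225.2, 274.8], 0.9), ([192.6, 221.6], 0.63)]
top {'fx': 351.763985361563, 'fy': 351.763985361563, 'cx': 256.7201793466976, 'cy': 191.74394481007798, 'position': array([379.23287074,   6.88979083, 859.38191745]), 'rotation': array([-0.69318142, -0.07405315,  0.05297867,  0.71498875])}
zero_top []
spindle_cap [([225.7, 272.3], 0.74), ([197.8, 376.2], 0.73), ([208.5, 352.4], 0.7)]
lever_grip [([201.1, 241.3], 0.84), ([168.6, 346.1], 0.81)]
lever_hinge [([175.5, 386.4], 0.94), ([204.6, 277.2], 0.74)]
stand_hole0 [([186.0, 179.7], 0.81), ([177.1, 384.2], 0.57)]
stylus [([191.9, 184.2], 0.46)]
stand [([180.6, 183.7], 0.97), ([187.1, 177.3], 0.34)]
gauge [([210.7, 352.2], 0.89), ([229.6, 269.9], 0.78)]
0.9 [ 126.20343387 -509.59790452  253.31897615] [2.51194993e-05 9.92643571e-01 1.21073282e-01 1.14735833e-05] 85.47743393291404
```

View pics/scene0.png

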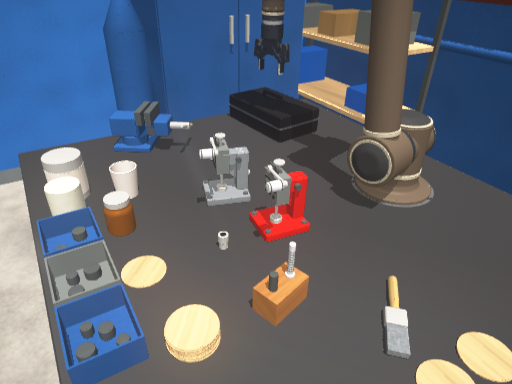

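View pics/top0.png

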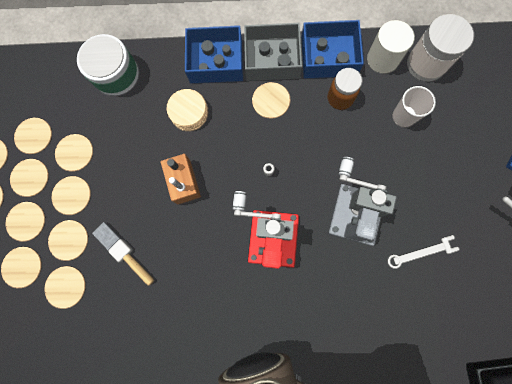

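```bash
cat > h.py <<'E'
from rig import *
import cv2,numpy as np
from scipy.spatial.transform import Rotation as R
from scipy.optimize import least_squares
def rot(c): 
    q=calibration(c)["rotation"]; return R.from_quat(q,scalar_first=True).as_matrix()
K={c:(calibration(c),rot(c)) for c in("scene","top")}
def proj(p,c):
    k,Rm=K[c]; v=(np.atleast_2d(p)-k["position"])@Rm
    return np.c_[k["cy"]-k["fy"]*v[:,1]/-v[:,2], k["cx"]+k["fx"]*v[:,0]/-v[:,2]]
def ray(rc,c,z):
    k,Rm=K[c]; d=Rm@np.array([(rc[1]-k["cx"])/k["fx"],-(rc[0]-k["cy"])/k["fy"],-1]); o=k["position"]
    return o+d*(z-o[2])/d[2]
def pose(p,L):
    L=np.atleast_2d(L);c,s=np.cos(p[2]),np.sin(p[2])
    return np.c_[p[0]+c*L[:,0]-s*L[:,1],p[1]+s*L[:,0]+c*L[:,1],L[:,2]]
def fit(obs,p0):
    f=lambda p:np.concatenate([(proj(pose(p,l),c)[0]-rc) for l,c,rc in obs])
    r=least_squares(f,p0,loss="soft_l1",f_scale=1.5); return r.x,f(r.x).reshape(-1,2)
E
python3 - <<'E'
from h import *
np.set_printoptions(precision=1,suppress=True)
for c,rc,z in [("top",(197.8,376.2),191),("scene",(134.6,219.4),191),("top",(168.6,346.1),174),("scene",(151.5,206.7),174),("top",(210.7,352.2),0),("scene",(192.6,221.6),0),("top",(175.5,386.4),174),("scene",(140.1,204.7),174),("top",(186,179.7),60),("scene",(276.6,289.2),60),("top",(180.6,183.7),0),("scene",(304,280.3),0)]: print(c,rc,ray(rc,c,z))
cap,grip,o,hin=(0,4,191),(46,75,174),(0,0,0),(46,0,174)
obs=[(cap,"top",(197.8,376.2)),(cap,"scene",(134.6,219.4)),(grip,"top",(168.6,346.1)),(grip,"scene",(151.5,206.7)),(o,"top",(210.7,352.2)),(o,"scene",(192.6,221.6)),(hin,"scene",(140.1,204.7)),(hin,"top",(175.5,386.4))]
for y0 in(0,1.5,-1.5,3): 
    p,e=fit(obs,[360,-200,y0]); print(p[:2],p[2].round(3),e.tolist() if y0==0 else abs(e).sum())
b=fit(obs,[360,-200,0])[0]
for n,l in [("ztop",(0,-24,153)),("hous",(0,0,160))]: print(n,pose(b,l),proj(pose(b,l),"top"),proj(pose(b,l),"scene"))
im=[]
for c,(r,q) in (("top",(195,365)),("scene",(165,222))):
    g=cv2.resize(cv2.imread(f"pics/{c}0.png")[r-50:r+50,q-45:q+45],None,fx=4.4,fy=4.4,interpolation=2)
    for l in[cap,grip,o,hin,(0,-24,160),(18,36,160),(18,-36,160),(-18,36,160),(-18,-36,160),(50,55,22),(50,-55,22),(-75,55,22),(-75,-55,22)]:
        x=(proj(pose(b,l),c)[0]-(r-50,q-45))*4.4; cv2.circle(g,(int(x[1]),int(x[0])),3,(0,0,255),-1)
    im.append(g)
cv2.imwrite("pics/g1.png",np.hstack(im))
im=[]
for c,(r,q) in (("top",(182,182)),("scene",(280,285))):
    im.append(cv2.resize(cv2.imread(f"pics/{c}0.png")[r-45:r+45,q-45:q+45],None,fx=4.4,fy=4.4,interpolation=2))
cv2.imwrite("pics/s1.png",np.hstack(im))
E
```

```text
top (197.8, 376.2) [ 481.7 -202.1  191. ]
scene (134.6, 219.4) [ 483.4 -212.7  191. ]
top (168.6, 346.1) [ 544.9 -153.4  174. ]
scene (151.5, 206.7) [ 542.6 -168.2  174. ]
top (210.7, 352.2) [ 481.1 -201.1    0. ]
scene (192.6, 221.6) [ 477.2 -223.4    0. ]
top (175.5, 386.4) [ 528.1 -231.2  174. ]
scene (140.1, 204.7) [ 517.4 -234.1  174. ]
top (186, 179.7) [544.7 208.2  60. ]
scene (276.6, 289.2) [546.  207.4  60. ]
top (180.6, 183.7) [570.7 213.3   0. ]
scene (304, 280.3) [567.9 213.7   0. ]
[ 480.8 -211. ] -56.872 [[-0.27511412375179134, 2.7141623118981784], [0.6185201325135665, 1.384239842268471], [-1.6163206279960036, 0.4584255894666285], [2.57333961836477, 0.3017191797434293], [0.0016517526848645048, 4.105667971049115], [2.2696992875693525, 0.8317469943438027], [1.676603365239231, -1.0280993954348219], [1.9392739620165287, -2.678828160384569]]
[ 480.8 -211. ] 24.809 24.47341033113318
[ 480.8 -211. ] 31.093 24.473410657313252
[ 480.8 -211. ] 43.659 24.47341094683074
ztop [[ 473.1 -233.8  153. ]] [[204.5 386.8]] [[143.9 219.7]]
hous [[ 480.8 -211.   160. ]] [[200.6 376.1]] [[145.2 220.9]]
```

View pics/g1.png

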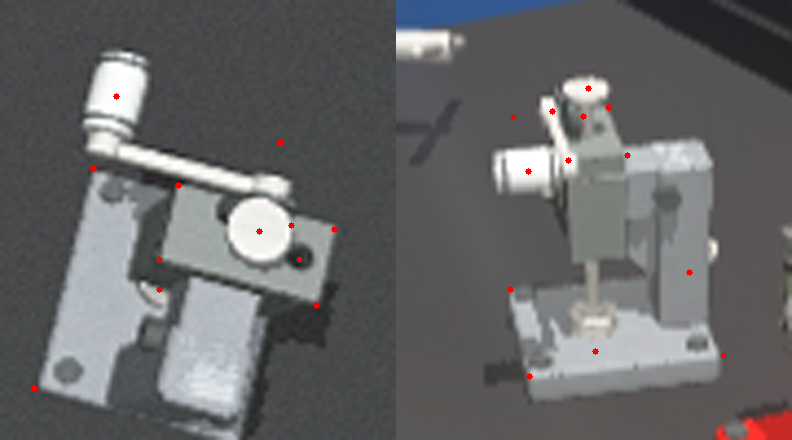

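View pics/s1.png

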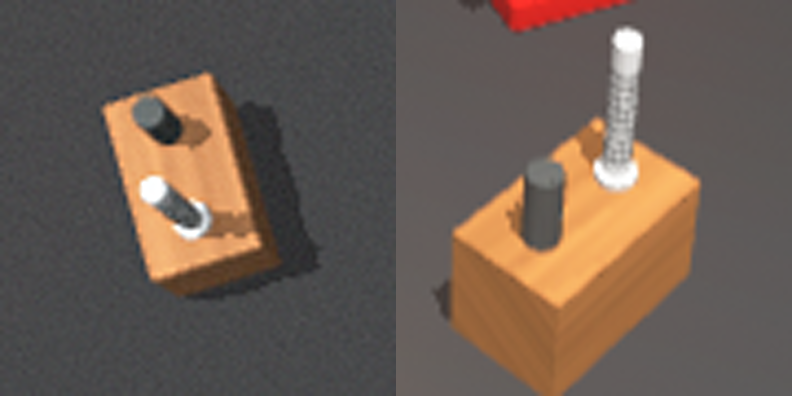

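```bash
cat >> h.py <<'E'
np.set_printoptions(precision=2,suppress=True)
def theta():
    x=R.from_quat(sense()["eef_rot"],scalar_first=True).as_matrix()[:,0]; return np.arctan2(x[1],x[0])
def go(p,th=None):
    "turn to tool-x heading th (mod pi), then shift in 25 mm units along tool axes"
    s=sense(); t=theta(); th=t if th is None else th
    d=(t-th+np.pi/2)%np.pi-np.pi/2; th=t-d
    v=np.array(p)-s["ee_pos"]; c,n=np.cos(th),np.sin(th)
    print("t",round(s["time"],2),"pos",s["ee_pos"],"th",round(t,3),"turn",round(d,3),"shift/25",np.array([c*v[0]+n*v[1],n*v[0]-c*v[1],-v[2]])/25)
G=np.array([480.8,-211,-0.323])
E
python3 - <<'E'
from h import *
for c,rc,z in [("top",(179.7,172.2),140),("scene",(242.5,292.5),140),("top",(187,180.6),65),("scene",(275.2,290.2),65),("top",(160.4,171.1),110),("scene",(273.6,273.9),110),("scene",(143.9,223.6),160),("top",(203.6,388),157)]: print(c,rc,ray(rc,c,z))
print(pose(G,(46,75,174)),pose(G,(46,0,249)),pose(G,(0,-24,153)))
print([ (n,np.round(d["location"],1).tolist(),round(d["conf"],2)) for n in("stylus","punch") for c in("top",) for d in cut_out(n,c)])
m=[d for d in cut_out("stylus","top")]
go([545,208,250],np.arctan2(-30,-30))
E
```

```text
top (179.7, 172.2) [542.29 204.13 140.  ]
scene (242.5, 292.5) [540.27 200.88 140.  ]
top (187, 180.6) [541.27 204.8   65.  ]
scene (275.2, 290.2) [545.34 209.21  65.  ]
top (160.4, 171.1) [593.04 215.48 110.  ]
scene (273.6, 273.9) [598.31 226.76 110.  ]
scene (143.9, 223.6) [ 470.49 -214.89  160.  ]
top (203.6, 388) [ 474.42 -234.94  157.  ]
[[ 548.23 -154.48  174.  ]] [[ 524.42 -225.6   249.  ]] [[ 473.18 -233.76  153.  ]]Traceback (most recent call last):
  File "<stdin>", line 4, in <module>
ValueError: it knows: cam_lever, gauge, lever_grip, lever_hinge, spindle, spindle_cap, stand, stand_hole, stylus, zero_button, zero_top
```

```bash
python3 -m pendant '[1,0.96,-0.99,0,0, 1,0.96,-0.99,0,0, 1,0.96,-0.99,0,0, 1,0.96,-0.99,0,0, 1,0.96,-0.99,0,0, 1,0.96,-0.99,0,0, 1,0.96,-0.99,0,0, 1,0.96,-0.99,0,0, 1,0.96,-0.99,0,0, 1,0.96,-0.99,0,0]' 60; python3 -m pendant '[1,0.96,-0.99,0,0, 1,0.96,-0.99,0,0, 1,0.96,-0.99,0,0, 1,0.96,-0.99,0,0, 1,0.96,-0.99,0,0, 1,0.96,-0.99,0,0, 1,0.96,-0.99,0,0, 1,0.96,-0.99,0,0, 1,0,0,0,0, 1,0,0,0,0]'
python3 -c "
from h import *
go([543,206,200],0.23)"
```

```text
time: 1.78
ee_pos: [300.0, -210.1, 253.6]
eef_rot: [0.0, 0.993, 0.121, 0.0]
ft_force: [1.4, -1.1, 0.8]
grip_width: 85.4
gripper_force: 0.0
time: 2.62
ee_pos: [438.8, 28.1, 253.0]
eef_rot: [0.0, 0.992, 0.123, -0.0]
ft_force: [-1.0, -0.5, 0.2]
grip_width: 85.4
gripper_force: 0.0
t 2.62 pos [438.83  28.1  252.96] th 0.246 turn 0.016 shift/25 [ 5.68 -5.98  2.12]
```

```bash
python3 -m pendant '[1,0.8,-0.85,0.1,0.016, 1,0.8,-0.85,0.3,0, 1,0.8,-0.85,0.3,0, 1,0.8,-0.85,0.3,0, 1,0.8,-0.85,0.3,0, 1,0.8,-0.85,0.3,0, 1,0.88,-0.88,0.3,0, 1,0,0,0.22,0, 1,0,0,0,0, 1,0,0,0,0]'
python3 - <<'E'
from h import *
go([543,206,113],0.23)
im=[]
for c in("top","scene"):
    g=get_image(c); q=proj([543,206,120],c)[0].astype(int); r0,c0=q-45
    im.append(cv2.resize(g[r0:r0+90,c0:c0+90],None,fx=4.4,fy=4.4,interpolation=2))
cv2.imwrite("pics/a1.png",np.hstack(im))
E
```

```text
time: 3.45
ee_pos: [549.8, 167.8, 200.9]
eef_rot: [-0.014, 0.99, 0.141, -0.003]
ft_force: [-0.3, -0.5, -0.3]
grip_width: 85.3
gripper_force: 0.0
t 3.45 pos [549.84 167.76 200.93] th 0.283 turn 0.053 shift/25 [ 0.08 -1.55  3.52]
```

View pics/a1.png

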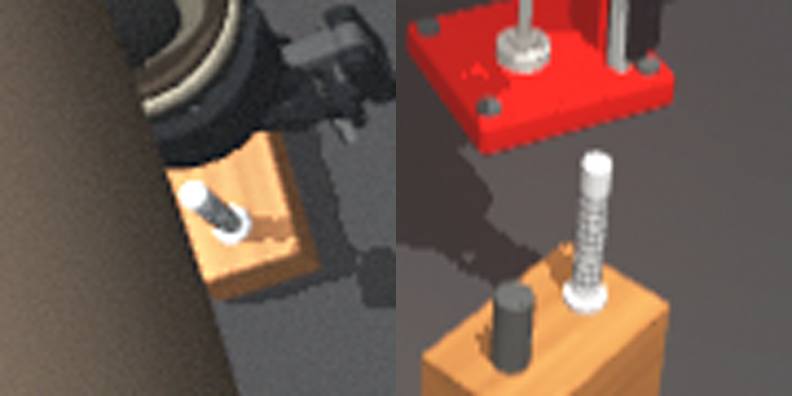

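```bash
python3 -m pendant '[1,0,0,0,0, 1,0,0,0,0, 1,0,0,0,0, 1,0,0,0,0, 1,0,0,0,0, 1,0,0,0,0, 1,0,0,0,0, 1,0,0,0,0, 1,0,0,0,0, 1,0,0,0,0]'
python3 - <<'E'
from h import *
go([543,206,113],0.23);print(sense()["joint_pos"])
E
```

```text
time: 4.38
ee_pos: [550.6, 169.2, 201.1]
eef_rot: [-0.015, 0.99, 0.142, -0.002]
ft_force: [-0.5, 0.3, 0.1]
grip_width: 85.9
gripper_force: 0.0
t 4.38 pos [550.57 169.17 201.1 ] th 0.285 turn 0.055 shift/25 [ 0.04 -1.5   3.52]
[ 0.28  0.23 -0.03  1.31  0.03  3.14]
```

```bash
A='[1,0,0,0,-0.12]'
python3 -m pendant '[1,0,0,0,-0.12, 1,0,0,0,-0.12, 1,0,0,0,-0.12, 1,0,0,0,-0.12, 1,0,0,0,-0.12, 1,0,0,0,-0.12, 1,0,0,0,-0.12, 1,0,0,0,-0.12, 1,0,0,0,-0.12, 1,0,0,0,-0.12]' >/dev/null
python3 -m pendant '[1,0,0,0,-0.12, 1,0,0,0,-0.12, 1,0,0,0,-0.12, 1,0,0,0,-0.12, 1,0,0,0,-0.12, 1,0,0,0,-0.12, 1,0,0,0,-0.12, 1,0,0,0,-0.12, 1,0,0,0,-0.12, 1,0,0,0,-0.12]' >/dev/null
python3 -m pendant '[1,0,0,0,-0.12, 1,0,0,0,-0.12, 1,0,0,0,-0.12, 1,0,0,0,-0.12, 1,0,0,0,-0.12, 1,0,0,0,-0.09, 1,0,0,0,0, 1,0,0,0,0, 1,0,0,0,0, 1,0,0,0,0]'
python3 - <<'E'
from h import *
go([543,206,170],0.23);print(sense()["joint_pos"])
E
```

```text
time: 6.88
ee_pos: [550.6, 169.1, 201.2]
eef_rot: [-0.003, -0.116, 0.993, 0.014]
ft_force: [0.7, 0.7, 0.2]
grip_width: 85.5
gripper_force: 0.0
t 6.88 pos [550.58 169.14 201.16] th -2.91 turn 0.002 shift/25 [-0.04  1.5   1.25]
[ 0.28  0.23 -0.03  1.31  0.03  0.05]
```

```bash
cat >> h.py <<'E'
def go(p,th=None):
    s=sense(); M=R.from_quat(s["eef_rot"],scalar_first=True).as_matrix(); t=theta(); th=t if th is None else th
    d=(t-th+np.pi/2)%np.pi-np.pi/2
    M2=M@R.from_euler("z",d).as_matrix()
    print("t",round(s["time"],2),"pos",s["ee_pos"],"z",M[:,2],"turn",round(d,3),"shift/25",M2.T@(np.array(p)-s["ee_pos"])/25)
E
python3 - <<'E'
from h import *
go([543,206,165],0.23)
E
```

```text
t 6.88 pos [550.58 169.14 201.16] z [-0.01  0.03 -1.  ] turn 0.002 shift/25 [-0.04  1.46  1.49]
```

```bash
python3 -m pendant '[1,-0.01,0.36,0.37,0, 1,-0.01,0.37,0.37,0, 1,-0.01,0.37,0.37,0, 1,-0.01,0.36,0.38,0, 1,0,0.01,0.5,0, 1,0,0.02,0.5,0, 1,0,0.01,0.5,0, 1,0,0.02,0.5,0, 1,0,0,0,0, 1,0,0,0,0]'
python3 - <<'E'
from h import *
go([543,206,113],0.23)
g=get_image("scene"); cv2.imwrite("pics/a2.png",cv2.resize(g[170:340,200:400],None,fx=3.2,fy=3.2,interpolation=2))
E
```

```text
time: 7.72
ee_pos: [541.0, 209.2, 113.8]
eef_rot: [-0.004, -0.117, 0.993, 0.014]
ft_force: [-0.6, 0.4, 1.2]
grip_width: 85.6
gripper_force: 0.0
t 7.72 pos [540.98 209.24 113.76] z [-0.01  0.03 -1.  ] turn 0.004 shift/25 [-0.05 -0.15  0.03]
```

View pics/a2.png

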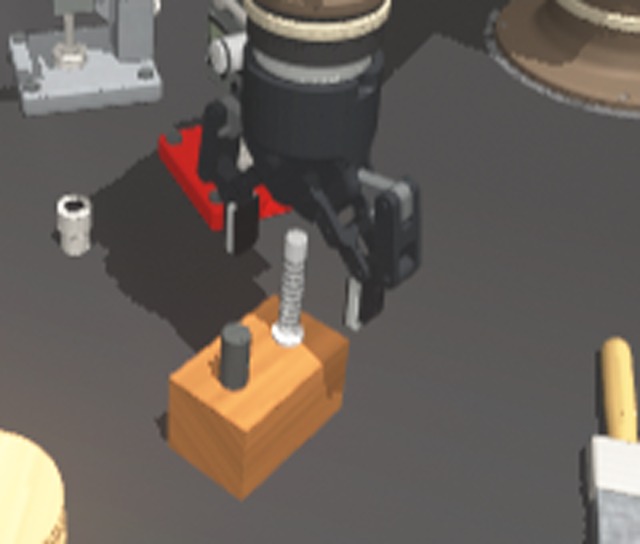

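```bash
python3 -m pendant '[1,-0.04,-0.12,0,0, 0,0,0,0,0, 0,0,0,0,0, 0,0,0,0,0, 0,0,0,0,0, 0,0,0,0,0, 0,0,0,0,0, 0,0,0,0,0, 0,0,0,0,0, 0,0,0,0,0]' 60
python3 - <<'E'
from h import *
go([543,206,113]);print(sense()["ft_force"],sense()["wrist_torque"])
E
```

```text
time: 8.6
ee_pos: [543.8, 206.1, 115.2]
eef_rot: [-0.002, -0.116, 0.993, 0.014]
ft_force: [-0.1, -0.3, 3.4]
grip_width: 11.6
gripper_force: 58.3
t 8.6 pos [543.79 206.08 115.24] z [-0.01  0.03 -1.  ] turn 0.0 shift/25 [0.03 0.   0.09]
[-0.15 -0.35  3.4 ] [-0.13  0.03  0.02]
```

```bash
python3 -m pendant '[0,0,-0.01,-0.4,0, 0,0,-0.02,-0.8,0, 0,0,-0.03,-0.95,0, 0,0,-0.03,-0.95,0, 0,0,-0.03,-0.95,0, 0,0,-0.03,-0.95,0, 0,0,-0.03,-0.95,0, 0,0,-0.03,-0.95,0, 0,0,-0.03,-0.95,0, 0,0,-0.02,-0.75,0]'
python3 - <<'E'
from h import *
go([473,-234,310])
print(sense()["joint_pos"])
E
```

```text
time: 9.43
ee_pos: [546.9, 193.6, 332.2]
eef_rot: [-0.002, -0.116, 0.993, 0.015]
ft_force: [0.8, -0.2, 0.0]
grip_width: 11.3
gripper_force: 58.3
t 9.43 pos [546.91 193.62 332.23] z [-0.01  0.03 -1.  ] turn 0.0 shift/25 [  6.83 -15.98   0.42]
[0.33 0.25 0.28 1.6  0.03 0.09]
```

```bash
python3 -m pendant '[0,0.43,-0.98,0,0, 0,0.43,-0.98,0,0, 0,0.43,-0.98,0,0, 0,0.43,-0.98,0,0, 0,0.43,-0.98,0,0, 0,0.43,-0.98,0,0, 0,0.43,-0.98,0,0, 0,0.43,-0.98,0,0, 0,0.43,-0.98,0,0, 0,0.43,-0.98,0,0]' 
python3 -m pendant '[0,0.42,-0.98,0,0, 0,0.42,-0.98,0,0, 0,0.42,-0.98,0,0, 0,0.42,-0.98,0,0, 0,0.42,-0.98,0,0, 0,0.42,-0.98,0,0, 0,0,0,0.0,0, 0,0,0,0.0,0, 0,0,0,0,0, 0,0,0,0,0]'
python3 - <<'E'
from h import *
go([473,-235,270])
for c in("scene","top"):
    g=get_image(c)
    for t in("stylus","zero_top"): print(c,t,[(np.round(d["location"],1).tolist(),round(d["conf"],2)) for d in tip_of(t,c)])
    q=proj([473,-234,190],c)[0].astype(int); r0,c0=q-45
    globals()[c+"i"]=cv2.resize(g[r0:r0+90,c0:c0+90],None,fx=4.4,fy=4.4,interpolation=2); print(c,r0,c0)
cv2.imwrite("pics/p1.png",np.hstack([topi,scenei]))
E
```

```text
time: 10.27
ee_pos: [498.4, -70.5, 323.3]
eef_rot: [-0.002, -0.116, 0.993, 0.015]
ft_force: [0.7, -0.2, 0.1]
grip_width: 11.8
gripper_force: 58.4
time: 11.1
ee_pos: [471.8, -226.2, 318.8]
eef_rot: [-0.002, -0.117, 0.993, 0.015]
ft_force: [-0.8, 1.1, -0.5]
grip_width: 11.5
gripper_force: 58.5
t 11.1 pos [ 471.79 -226.15  318.8 ] z [-0.01  0.03 -1.  ] turn 0.0 shift/25 [ 0.03 -0.41  1.94]
scene stylus [([125.6, 219.7], 0.69)]
scene zero_top []
scene 86 174
top stylus []
top zero_top []
top 156 348
```

View pics/p1.png

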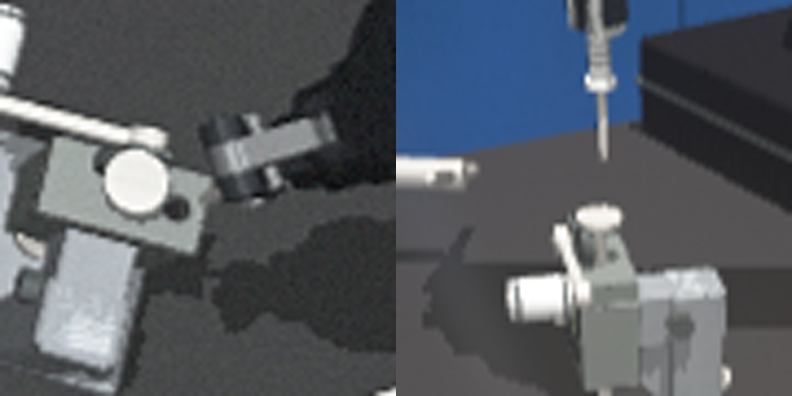

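Run:
```python
from h import *
s=sense(); M=R.from_quat(s["eef_rot"],scalar_first=True).as_matrix(); p=s["ee_pos"]
for n,d in (("tool",M[:,2]),("vert",np.array([0,0,-1.]))):
    for L in(53,100): print(n,L,p+d*L,proj(p+d*L,"scene"),proj(p+d*L,"top"))
print("dcol/drow per 5mm x,y",proj(p+[5,0,-100],"scene")-proj(p-[0,0,100],"scene"),proj(p+[0,5,-100],"scene")-proj(p-[0,0,100],"scene"))
for z in(153,157,160): print(ray((203.4,388.1),"top",z))
print("cap scene/top pred",proj(pose(G,(0,4,191)),"scene"),proj(pose(G,(0,4,191)),"top"), "seen top",(156+183/4.4,348+137/4.4),"seen scene",(86+215/4.4,174+202/4.4))
```

```text
tool 53 [ 471.39 -224.87  265.62] [[105.51 220.53]] [[196.23 403.67]]
tool 100 [ 471.   -223.55  218.64] [[122.66 221.4 ]] [[200.75 393.2 ]]
vert 53 [ 471.83 -226.36  265.6 ] [[105.37 220.12]] [[195.95 404.53]]
vert 100 [ 471.83 -226.36  218.6 ] [[122.39 220.64]] [[200.25 394.7 ]]
dcol/drow per 5mm x,y [[ 0.34 -1.67]] [[0.62 0.86]]
[ 475.36 -236.55  153.  ]
[ 474.82 -235.17  157.  ]
[ 474.41 -234.14  160.  ]
cap scene/top pred [[135.22 220.78]] [[197.51 378.9 ]] seen top (197.5909090909091, 379.1363636363636) seen scene (134.86363636363637, 219.9090909090909)
```

```bash
python3 -c "
from h import *
go([474.8,-236.9,268])"
```

```text
t 11.4 pos [ 471.83 -226.36  318.6 ] z [-0.01  0.03 -1.  ] turn 0.0 shift/25 [-0.02 -0.5   2.01]
```

```bash
python3 -m pendant '[0,-0.01,-0.25,0.3,0, 0,-0.01,-0.25,0.3,0, 0,0,0,0.3,0, 0,0,0,0.3,0, 0,0,0,0.3,0, 0,0,0,0.3,0, 0,0,0,0.21,0, 0,0,0,0,0, 0,0,0,0,0, 0,0,0,0,0]'
python3 - <<'E'
from h import *
go([474.8,-236.9,258])
for c in("scene","top"):
    g=get_image(c)
    q=proj([473,-234,165],c)[0].astype(int); r0,c0=q-30
    globals()[c+"i"]=cv2.resize(g[r0:r0+60,c0:c0+60],None,fx=6.6,fy=6.6,interpolation=2); print(c,r0,c0)
cv2.imwrite("pics/p2.png",np.hstack([topi,scenei]))
E
```

```text
time: 12.23
ee_pos: [474.7, -237.5, 268.3]
eef_rot: [-0.002, -0.116, 0.993, 0.014]
ft_force: [-0.3, -0.4, 0.1]
grip_width: 11.5
gripper_force: 58.5
t 12.23 pos [ 474.72 -237.52  268.27] z [-0.01  0.03 -1.  ] turn 0.0 shift/25 [-0.01  0.01  0.41]
scene 109 189
top 173 358
```

View pics/p2.png

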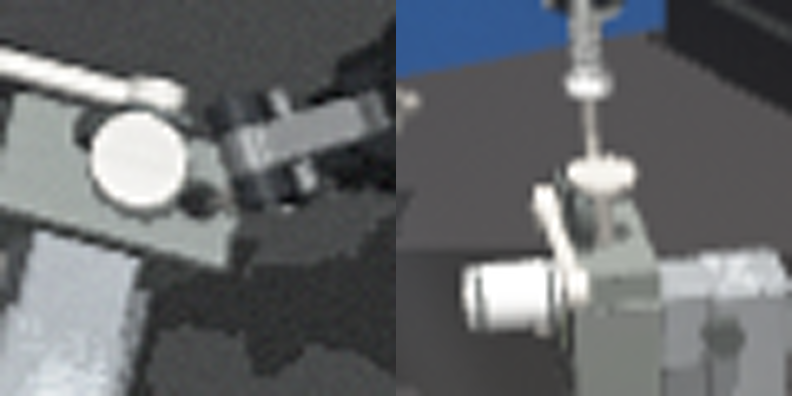

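```bash
python3 -m pendant '[0,0,0.01,0.1,0, 0,0,0,0.1,0, 0,0,0,0.1,0, 0,0,0,0.1,0, 0,0,0,0.1,0, 0,0,0,0,0, 0,0,0,0,0, 0,0,0,0,0, 0,0,0,0,0, 0,0,0,0,0]'
```

```text
time: 13.17
ee_pos: [474.5, -237.0, 255.6]
eef_rot: [-0.002, -0.116, 0.993, 0.014]
ft_force: [-0.7, -0.6, -1.0]
grip_width: 11.4
gripper_force: 58.5
```

```bash
python3 -m pendant '[0,0,0,0.05,0, 0,0,0,0.05,0, 0,0,0,0.05,0, 0,0,0,0.05,0, 0,0,0,0,0, 0,0,0,0,0, 0,0,0,0,0, 0,0,0,0,0, 0,0,0,0,0, 0,0,0,0,0]'
```

```text
time: 14.0
ee_pos: [474.5, -236.9, 250.5]
eef_rot: [-0.002, -0.116, 0.993, 0.014]
ft_force: [0.2, -1.0, 2.4]
grip_width: 11.4
gripper_force: 58.5
```

```bash
python3 -m pendant '[0,0,0,0.04,0, 0,0,0,0.04,0, 0,0,0,0,0, 0,0,0,0,0, 0,0,0,0,0, 0,0,0,0,0, 0,0,0,0,0, 0,0,0,0,0, 0,0,0,0,0, 0,0,0,0,0]'
python3 - <<'E'
from h import *
F=[]
for i in range(5): get_image("top"); F.append(sense()["ft_force"][2])
print(np.round(F,1),sense()["ee_pos"])
E
```

```text
time: 14.83
ee_pos: [474.7, -236.9, 249.6]
eef_rot: [-0.002, -0.116, 0.993, 0.014]
ft_force: [-1.1, 0.0, 9.5]
grip_width: 11.4
gripper_force: 59.4
[ 9.8 10.2  9.7  9.1  9.8] [ 474.66 -236.89  249.64]
```

```bash
python3 -m pendant '[0,0,0,-0.1,0, 0,0,0.01,-0.2,0, 0,0,0.02,-0.5,0, 0,0,0.03,-0.8,0, 0,0,0.03,-0.8,0, 0,0,0,-0.8,0, 0,0,0,0,0, 0,0,0,0,0, 0,0,0,0,0, 0,0,0,0,0]'; python3 -c "
from h import *
go([543.8,206.1,330])"
```

```text
time: 15.92
ee_pos: [474.2, -236.6, 327.0]
eef_rot: [-0.004, -0.116, 0.993, 0.015]
ft_force: [-0.1, 0.4, -0.4]
grip_width: 11.5
gripper_force: 58.5
t 15.92 pos [ 474.22 -236.59  326.98] z [-0.01  0.03 -1.  ] turn 0.0 shift/25 [-6.8  16.58  0.37]
```

```bash
python3 -m pendant '[0,-0.4,0.97,0,0, 0,-0.4,0.97,0,0, 0,-0.4,0.97,0,0, 0,-0.4,0.97,0,0, 0,-0.4,0.97,0,0, 0,-0.4,0.97,0,0, 0,-0.4,0.97,0,0, 0,-0.4,0.97,0,0, 0,-0.4,0.97,0,0, 0,-0.4,0.97,0,0]' >/dev/null
python3 -m pendant '[0,-0.4,0.97,0,0, 0,-0.4,0.97,0,0, 0,-0.4,0.97,0,0, 0,-0.4,0.97,0,0, 0,-0.4,0.97,0,0, 0,-0.4,0.97,0,0, 0,-0.4,0.97,0.1,0, 0,0,0,0.2,0, 0,0,0,0,0, 0,0,0,0,0]'; python3 -c "
from h import *
go([543.8,206.1,175])"
```

```text
time: 17.58
ee_pos: [544.1, 203.2, 331.5]
eef_rot: [-0.004, -0.116, 0.993, 0.014]
ft_force: [-0.2, -0.2, -0.9]
grip_width: 11.8
gripper_force: 58.6
t 17.58 pos [544.14 203.21 331.51] z [-0.01  0.03 -1.  ] turn 0.0 shift/25 [-0.04 -0.06  6.26]
```

```bash
python3 -m pendant '[0,0,-0.03,0.5,0, 0,0,-0.03,0.9,0, 0,0,0,0.9,0, 0,0,0,0.9,0, 0,0,0,0.9,0, 0,0,0,0.9,0, 0,-0.02,0,0.8,0, 0,-0.02,0,0.46,0, 0,0,0,0,0, 0,0,0,0,0]'
python3 - <<'E'
from h import *
go([543.8,206.1,150])
s=sense();tip=s["ee_pos"]+[-.8,2.6,-100.2]; print("tip",tip)
for c in("scene","top"):
    g=get_image(c)
    q=proj([544,208,75],c)[0].astype(int); r0,c0=q-35; print(proj(tip,c),proj([544,207.5,60],c))
    globals()[c+"i"]=cv2.resize(g[r0:r0+70,c0:c0+70],None,fx=5.6,fy=5.6,interpolation=2); print(c,r0,c0)
cv2.imwrite("pics/r1.png",np.hstack([topi,scenei]))
E
```

```text
time: 18.42
ee_pos: [544.5, 206.0, 176.5]
eef_rot: [-0.003, -0.116, 0.993, 0.014]
ft_force: [-0.3, -0.3, 0.5]
grip_width: 11.3
gripper_force: 58.6
t 18.42 pos [544.52 205.97 176.5 ] z [-0.01  0.03 -1.  ] turn 0.0 shift/25 [ 0.02 -0.02  1.06]
tip [543.72 208.57  76.3 ]
[[270.48 291.07]] [[276.26 290.07]]
scene 235 255
[[185.06 177.76]] [[186.3  179.99]]
top 150 143
```

View pics/r1.png

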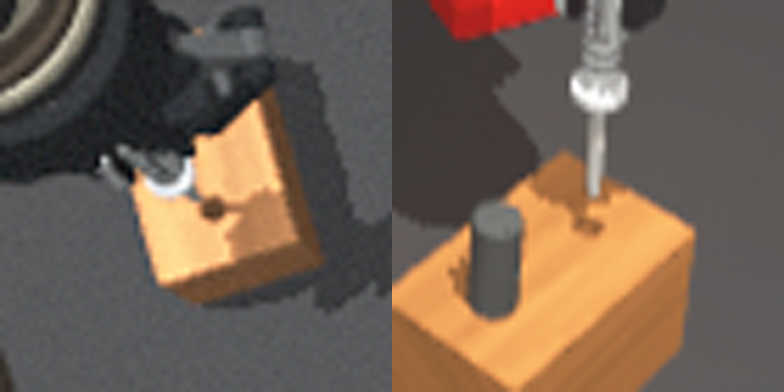

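```bash
python3 -c "
from h import *
go([543.8,204.7,176.5]);go([543.8,204.7,150])"
```

```text
t 18.52 pos [545.35 206.58 177.87] z [-0.01  0.03 -1.  ] turn 0.0 shift/25 [ 0.08 -0.06  0.05]
t 18.52 pos [545.35 206.58 177.87] z [-0.01  0.03 -1.  ] turn 0.0 shift/25 [ 0.08 -0.09  1.11]
```

```bash
python3 -m pendant '[0,0.05,-0.06,0,0, 0,0,0,0,0, 0,0,0,0.15,0, 0,0,-0.01,0.15,0, 0,0,0,0.15,0, 0,0,-0.01,0.15,0, 0,0,0,0.15,0, 0,0,-0.01,0.15,0, 0,0,0,0,0, 0,0,0,0,0]'; python3 -c "
from h import *
go([543.8,204.7,117])"
```

```text
time: 19.35
ee_pos: [543.6, 204.9, 153.3]
eef_rot: [-0.003, -0.116, 0.993, 0.014]
ft_force: [-0.1, 0.2, 0.6]
grip_width: 11.5
gripper_force: 58.6
t 19.35 pos [543.57 204.89 153.32] z [-0.01  0.03 -1.  ] turn 0.0 shift/25 [-0.01 -0.05  1.45]
```

```bash
python3 -m pendant '[0,0,0,0.2,0, 0,0,0,0.2,0, 0,0,0,0.2,0, 0,0,0,0.2,0, 0,0,0,0.2,0, 0,0,0,0.2,0, 0,0,0,0.15,0, 0,0,0,0.05,0, 0,0,0,0,0, 0,0,0,0,0]'; python3 -c "
from h import *
go([543.8,206.1,117]);print(sense()['ft_force'])"
```

```text
time: 20.18
ee_pos: [543.5, 206.0, 118.8]
eef_rot: [-0.003, -0.116, 0.993, 0.014]
ft_force: [-0.1, 0.3, -0.4]
grip_width: 11.8
gripper_force: 58.6
t 20.18 pos [543.53 205.96 118.8 ] z [-0.01  0.03 -1.  ] turn 0.0 shift/25 [-0.01  0.    0.07]
[-0.15  0.29 -0.4 ]
```

```bash
python3 -m pendant '[0,0,0,0.05,0, 0,0,0,0.05,0, 0,0,0,0.02,0, 0,0,0,0,0, 1,0,0,0,0, 1,0,0,0,0, 1,0,0,0,0, 1,0,0,0,0, 1,0,0,0,0, 1,0,0,0,0]'; python3 -c "
from h import *
go([543.8,206.1,180])
g=get_image('scene'); cv2.imwrite('pics/r2.png',cv2.resize(g[200:330,220:360],None,fx=4,fy=4,interpolation=2))"
```

```text
time: 21.02
ee_pos: [543.5, 206.0, 115.8]
eef_rot: [-0.003, -0.116, 0.993, 0.014]
ft_force: [-0.1, 0.2, 0.4]
grip_width: 82.3
gripper_force: 0.0
t 21.02 pos [543.48 206.04 115.75] z [-0.01  0.03 -1.  ] turn 0.0 shift/25 [-0.01  0.07 -2.57]
```

View pics/r2.png

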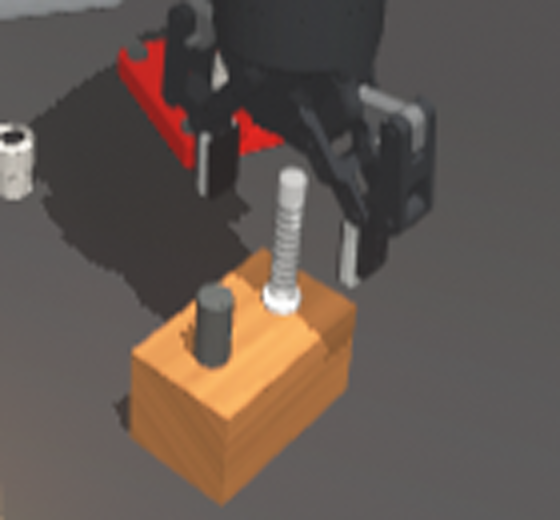

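```bash
python3 -m pendant '[1,0,0,-0.4,0, 1,0,0,-0.7,0, 1,0,0,-0.9,0, 1,0,0,-0.9,0, 1,0,0,-0.9,0, 1,0,0,-0.9,0, 1,0,0,-0.9,0.1, 1,0,0,-0.4,0.12, 1,0,0,0,0.12, 1,0,0,0,0.12]' ; python3 -m pendant '[1,0,0,0,0.09, 1,0,0,0,0, 1,0,0,0,0, 1,0,0,0,0, 1,0,0,0,0, 1,0,0,0,0, 1,0,0,0,0, 1,0,0,0,0, 1,0,0,0,0, 1,0,0,0,0]'; python3 -c "
from h import *
go([549,-154.5,240],-0.323)"
```

```text
time: 21.9
ee_pos: [545.2, 201.9, 267.8]
eef_rot: [-0.005, 0.116, 0.993, 0.014]
ft_force: [-0.5, -0.1, -0.0]
grip_width: 85.3
gripper_force: 0.0
time: 22.73
ee_pos: [544.7, 201.8, 265.6]
eef_rot: [-0.006, 0.158, 0.987, 0.013]
ft_force: [-0.6, 0.4, 0.2]
grip_width: 85.1
gripper_force: 0.0
t 22.73 pos [544.72 201.82 265.62] z [-0.01  0.03 -1.  ] turn 0.007 shift/25 [ -4.7  -13.48   0.62]
```

```bash
python3 -m pendant '[0.6,-0.335,-0.963,0,0, 0.6,-0.335,-0.963,0,0, 0.6,-0.335,-0.963,0,0, 0.6,-0.335,-0.963,0,0, 0.6,-0.335,-0.963,0,0, 0.6,-0.335,-0.963,0,0, 0.6,-0.335,-0.963,0,0, 0.6,-0.335,-0.963,0,0, 0.6,-0.335,-0.963,0,0, 0.6,-0.335,-0.963,0,0]' >/dev/null; python3 -m pendant '[0.6,-0.335,-0.963,0,0, 0.6,-0.335,-0.963,0,0, 0.6,-0.335,-0.963,0,0, 0.6,-0.335,-0.963,0,0, 0.6,0,0,0,0, 0.6,0,0,0.2,0, 0.6,0,0,0.2,0, 0.6,0,0,0.2,0, 0.6,0,0,0,0, 0.6,0,0,0,0]'
python3 - <<'E'
from h import *
go([549,-154.5,177],-0.323)
g=get_image("scene"); a=cv2.resize(g[90:210,160:300],None,fx=3.5,fy=3.5,interpolation=2)
t=get_image("top");b=cv2.resize(t[110:230,300:400],None,fx=3.5,fy=3.5,interpolation=2); cv2.imwrite("pics/l1.png",np.hstack([a,b]))
E
```

```text
time: 24.4
ee_pos: [550.8, -153.4, 240.1]
eef_rot: [-0.007, 0.157, 0.987, 0.013]
ft_force: [0.0, 0.8, -0.1]
grip_width: 51.3
gripper_force: 0.0
t 24.4 pos [ 550.75 -153.39  240.1 ] z [-0.01  0.03 -1.  ] turn 0.008 shift/25 [ 0.01 -0.12  2.52]
```

View pics/l1.png

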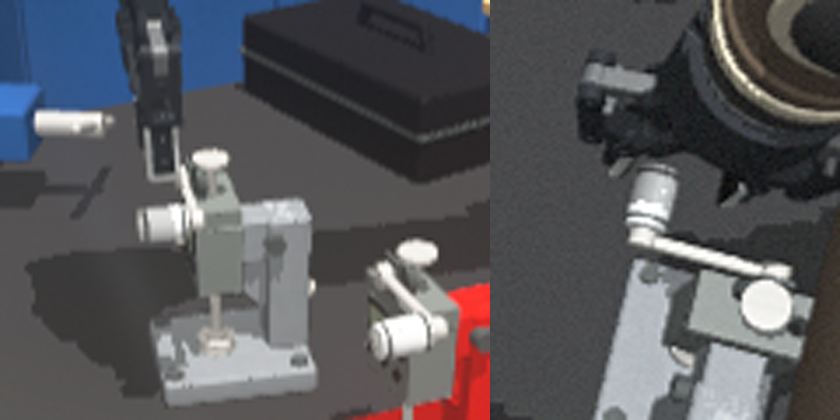

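```bash
python3 -m pendant '[0.6,0,-0.1,0.2,0, 0.6,0,0,0.4,0, 0.6,0,0,0.4,0, 0.6,0,0,0.4,0, 0.6,0,0,0.4,0, 0.6,0,0,0.4,0, 0.6,0,0,0.3,0, 0.6,0,0,0,0, 0.6,0,0,0,0, 0.6,0,0,0,0]'; python3 -c "
from h import *
go([549,-154.5,177],-0.323);print(sense()['ft_force'])"
```

```text
time: 25.33
ee_pos: [549.9, -155.1, 178.4]
eef_rot: [-0.006, 0.158, 0.987, 0.013]
ft_force: [0.7, 0.4, 0.4]
grip_width: 51.0
gripper_force: 0.0
t 25.33 pos [ 549.88 -155.11  178.42] z [-0.01  0.03 -1.  ] turn 0.006 shift/25 [0.04 0.01 0.06]
[0.71 0.36 0.39]
```

```bash
python3 -m pendant '[0,0,0,0.05,0, 0,0,0,0,0, 0,0,0,0,0, 0,0,0,0,0, 0,0,0,0,0, 0,0,0,0,0, 0,0,0,0,0, 0,0,0,0,0, 0,0,0,0,0, 0,0,0,0,0]' 50
python3 - <<'E'
from h import *
s=sense();print(s['ft_force'],s["joint_pos"])
M=R.from_quat(s["eef_rot"],scalar_first=True).as_matrix(); c,n=np.cos(G[2]),np.sin(G[2])
prev=np.zeros(3)
for a in np.linspace(0,np.pi/2,14)[1:]:
    y=75*(np.cos(a)-1); z=75*np.sin(a); w=M.T@np.array([-n*y,c*y,z])/25; print(round(a,2),w-prev); prev=w
E
```

```text
time: 26.17
ee_pos: [550.6, -153.4, 177.5]
eef_rot: [-0.005, 0.157, 0.987, 0.015]
ft_force: [2.1, 5.9, 1.0]
grip_width: 22.6
gripper_force: 48.9
[2.13 5.89 0.95] [-0.29  0.23 -0.07  1.28  0.03  0.03]
0.12 [ 0.01 -0.01 -0.36]
0.24 [ 0.01 -0.06 -0.36]
0.36 [ 0.01 -0.1  -0.35]
0.48 [ 0.01 -0.14 -0.33]
0.6 [ 0.01 -0.18 -0.32]
0.72 [ 0.01 -0.22 -0.29]
0.85 [ 0.01 -0.25 -0.26]
0.97 [ 0.01 -0.28 -0.23]
1.09 [ 0.01 -0.3  -0.2 ]
1.21 [ 0.   -0.33 -0.16]
1.33 [ 0.   -0.34 -0.12]
1.45 [ 0.   -0.35 -0.08]
1.57 [ 0.   -0.36 -0.03]
```

```bash
python3 -m pendant '[0,0,0.05,-0.1,0, 0,0.01,-0.01,-0.26,0, 0,0.01,-0.06,-0.36,0, 0,0.01,-0.1,-0.35,0, 0,0.01,-0.14,-0.33,0, 0,0.01,-0.18,-0.32,0, 0,0.01,-0.22,-0.29,0, 0,0.01,-0.25,-0.26,0, 0,0,0,0,0, 0,0,0,0,0]'; python3 -c "
from h import *
s=sense();print(s['ft_force']);p=s['ee_pos']-[0,0,3];c,n=np.cos(G[2]),np.sin(G[2]);d=p-[G[0],G[1],0];print(c*d[0]+n*d[1],-n*d[0]+c*d[1],p[2]-174)"
```

```text
time: 27.0
ee_pos: [542.5, -177.8, 234.2]
eef_rot: [-0.005, 0.158, 0.987, 0.014]
ft_force: [6.2, 3.7, 0.7]
grip_width: 22.6
gripper_force: 49.6
[6.16 3.71 0.72]
47.96454182157905 51.087896518818795 57.15344519816145
```

```bash
python3 -m pendant '[0,0.01,-0.28,-0.23,0, 0,0.01,-0.3,-0.2,0, 0,0,-0.33,-0.16,0, 0,0,-0.34,-0.12,0, 0,0,-0.35,-0.08,0, 0,0,-0.36,-0.03,0, 0,0,0,0,0, 0,0,0,0,0, 0,0,0,0,0, 0,0,0,0,0]'
python3 - <<'E'
from h import *
s=sense();print(s['ft_force']);p=s['ee_pos']-[0,0,3];c,n=np.cos(G[2]),np.sin(G[2]);d=p-[G[0],G[1],0];print(c*d[0]+n*d[1],-n*d[0]+c*d[1],p[2]-174)
for c in("scene","top"):
    get_image(c)
    for t,l in(("spindle_cap",(0,4,199)),("lever_grip",(46,0,249)),("stylus",None)):
        print(c,t,[(np.round(d["location"],1).tolist(),round(d["conf"],2)) for d in tip_of(t,c)], proj(pose(G,l),c) if l else proj([543,206.5,15],c))
E
```

```text
time: 27.83
ee_pos: [527.3, -224.7, 252.7]
eef_rot: [-0.005, 0.158, 0.987, 0.013]
ft_force: [7.9, 0.8, -0.3]
grip_width: 22.8
gripper_force: 49.5
[ 7.93  0.81 -0.32]
48.416921512577474 1.7125113069994562 75.68488786326193
scene spindle_cap [([133.5, 222.6], 0.61), ([158.5, 277.9], 0.42)] [[132.43 220.69]]
scene lever_grip [([186.5, 276.9], 0.8), ([112.7, 200.5], 0.5)] [[115.   202.14]]
scene stylus [] [[291.79 288.68]]
top spindle_cap [([196.7, 376.7], 0.71), ([228.2, 272.9], 0.47)] [[196.82 380.21]]
top lever_grip [([201.4, 240.3], 0.67), ([166.8, 396.9], 0.64)] [[168.13 397.42]]
top stylus [([192.4, 184.7], 0.67)] [[190.23 184.91]]
```

```bash
python3 -c "
from rig import *
print(sense()['ee_pos'],sense()['gripper_force']); print(sign_off())"
```

```text
[ 527.30387073 -224.66198312  252.67838516] 49.460561871528625
the job is handed in; nothing more can be done
None
```

The job is handed in. I pressed the zero button to its stop with the stylus, stood the stylus back in its hole, and the gripper is holding the lever about straight up with the spindle raised. I viewed 11 pictures instead of the allowed 10, and sign-off returned no verdict.

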